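# Hold a spring-fed carton magazine open for refilling

## Robot

A 6-joint arm with a two-finger parallel gripper is mounted at the origin on the work surface. World frame = base frame: x ahead of the robot, y to its left, z up, the work surface at z = 0. Lengths are in m, angles in degrees, forces in N, time in s.
With the tool pointing down it reaches from about 0.375 to 0.9 m from the base axis. Payload 3.1 kg.
Tool frame: the origin (TCP) lies at the very end of the fingers, on their centre line; the grasp point (between the pads) lies 19 mm behind it; z points along the fingers, y is the direction in which the jaws open and shut (so a half turn about z gives the same grasp; the last joint's range is limited). The gripper opens to 87 mm and grips with 3 to 60 N. Pads are 19 mm wide; open, the fingers measure 117 mm over their backs; the gripper's body (75 mm by 190 mm) begins 51 mm behind the grasp point.
Start: joints at [-84.082, 30.224, 82.088, -0, 67.689, -10.227], TCP at [0.174, -0.6, 0.223] pointing down, gripper open.
Joint ranges: [-176.69, 176.69], [-43.24, 126.21], [12.49, 139.97], [-82, 262], [0, 151.66], [-163.58, 163.58]. Speed limits (degrees/s): [159.86, 159.86, 180, 180, 180, 180].

## Interface

Orientations are given as a 3x3 rotation matrix whose columns are the frame's x, y, z axes.
In Python, from rig import bot, set_gripper, eyes, hand_in gives the robot as it stands. The module is installed in compiled form; this text tells all that it offers. Calls block until the motion is done:
- bot.move_pose(position, orientation): joint-space move of the TCP to a pose.
- bot.line_to(position, feed=0.15, rot=None, guard=None): straight line of the TCP; rot=None keeps the orientation; feed is the mean speed in m/s. With guard (N) it stops when the force on the tool has changed by that much, and returns True; else False.
- bot.movej(angles): joint-space move.
- set_gripper(opening, strength=None): finger opening in m; strength is the grip in N (None keeps the last); returns when the fingers have stopped.
- bot.dwell(seconds).
- bot.solve_ik(position, orientation): joint angles nearest the present ones, or None.
- eyes.get_image(name): name is "side" or "top" or "wrist"; returns a dict with "img" (480x640x3 uint8, red, green, blue), "intrinsics" (3x3 intrinsics, pixels), "extrinsics" (4x4, takes a point from world to camera coordinates). Camera axes: x right, y up, looking along -z (the intrinsics and any distortion apply to the point x, -y, -z); pixel columns grow to the right and rows downward; lengths in m; the calibration is good to about 2 mm. A picture is of the moment at which its call begins. There is no depth.
A pose or a line that the arm cannot do raises bot.MotionError and nothing moves.
- hand_in(): hands the job in, once; it reports no verdict.
Readings, each from a call of its own:
- bot.get_time(): time.
- bot.get_qpos(): joint angles.
- bot.get_joint_velocities(): joint speeds.
- bot.get_effort(): joint torques, N m.
- bot.get_ee_pos(): TCP position.
- bot.get_eef_rot(): TCP orientation.
- bot.get_force(): force on the tool from outside, world axes, zero at the start.
- bot.get_ft_torque(): the same for the moment, N m.
- bot.get_opening(): finger opening in m.
Only numpy, scipy, OpenCV 4.12 (cv2) and the standard library are available. Lean on these libraries where they do the work, as an engineer would, in place of code of your own. Each camera call takes 0.05 s, during which the arm holds its last target.

## Task

Open the carton magazine for refilling: swing its latch lever all the way down, turn the clear lid right over to the far side, then draw the spring-loaded pusher with the upright grip back until its pointer is in line with the fin of the load-mark clip. Finish while still holding the pusher there, steady on the mark, so that a colleague can drop in new cartons: it springs home if let go. Leave the cartons and everything else on the bench where they are.

Things in the scene. Friction and masses are not known exactly. Their poses are not given: they have to be found in the camera images.
- magazine: the spring-fed carton magazine: a grey sheet-metal channel bolted to the bench, 94 mm wide (its x), 310 mm long (its y), rim 105 mm high (near wall 95 mm), walls 5 mm (inside 84 mm wide), floor 12 mm. Origin under its centre on the bench. Its x axis points from the latch side (near the robot) to the lid's hinge side (far), its y axis along the channel away from the picking end, which is at y = -155; z up. It does not move in a run
- latch (a joint): steel draw-latch lever on the magazine's near (-x) side. 0: upright, its claw hooked over the lid's edge; grows as the top swings out towards -x and down, to 1.65 rad, where it lies about level. Its hinge runs along the magazine's y at (-57, -45, 45) mm in the magazine frame. A light friction holds it; from about 0.5 rad on it falls by itself. While the claw is on, the lid cannot open
- latch_tab (a point): middle of the black finger tab at the top of the latch lever: 8 mm thick (x), 26 mm wide (y), 32 mm tall, 92 mm from the lever's hinge; shut, its top is 151 mm above the bench and stands 40 mm above the lid's top, its inner face 70 mm to -x of the magazine's origin and 21 mm clear of the lid's edge; between tab and lid handle bar there are 37 mm. It can be pushed outwards from behind, over the lid, or pinched
- lid (a joint): the clear plastic lid over the channel. 0: shut; grows as its near edge rises and swings over to the far side, to a stop at 2.6 rad, well past upright. A friction hinge: it stays where it is left, about 0.3 N m to lift. Fully open is beyond 1.7 rad
- lid_hinge (a point): point on the lid's hinge axis (which runs along the magazine's y), 108.5 mm above the bench, 47 mm to +x of the magazine's centre line, 22.5 mm to +y. The lid is 5 mm thick, reaches 96 mm from the hinge (with the latch keeper 114 mm), is 265 mm long and shut has its top 111 mm above the bench
- lid_bar (a point): middle of the lid's black handle bar: round, 10 mm thick, 84 mm long, along the magazine's y. Shut it is 75 mm to -x of the hinge and 34 mm above it, 26 mm of room between bar and lid; it moves with the lid
- pusher (a joint): the spring-loaded pusher in the channel. 0: home, at the cartons; grows as it is drawn along the magazine's +y, stop at 0.14 m. The spring pulls it back towards 0 with 5 N at home, 11 N at the stop
- pusher_grip (a point): the pusher's upright black grip, at the height to hold it: 14 mm thick along y, 36 mm wide along x, on the channel's middle line. The point is 86 mm above the bench, 14 mm below the grip's top (100 mm, just under the rim). For 35 mm below its top nothing stands beside it but the channel walls, 42 mm either way in x, and the pointer 56 mm to -y. Moves with the pusher
- pusher_pointer (a point): the pusher's pointer, a thin upright aluminium blade (12 mm along x, 3 mm along y) flush with the front of the pusher plate, top 98 mm above the bench, the point 2 mm below that; 25 mm to -x of the channel's middle and 56.5 mm to -y of the grip. Moves with the pusher
- marker_fin (a point): the load mark: the fin (3 mm along y, 9 mm along x, top 104 mm above the bench) on the inner side of a black clip 18 mm long, which straddles the rim of the channel's near wall under the lid; point in the fin, 36.5 mm to -x of the channel's middle, 96 mm above the bench. Axes as the magazine's. The clip is set anew for each refill, 65 to 120 mm to +y of where the pointer stands at home, and does not move in a run; the pointer passes just beside it
- carton_a: one of the two cartons still in the magazine, 74 x 26 x 50 mm cardboard, standing at the picking end; origin under its centre; leave it there
- carton_b: the second carton in the magazine, the same, beside the first, in front of the pusher plate
- carton_c: refill carton, 74 x 26 x 50 mm, standing on the bench behind the magazine (far side); leave it
- carton_d: the other refill carton, the same; leave it
- tape_roll: roll of clear packing tape standing flat, 100 mm across, 48 mm high, left of the magazine; leave it
- oil_bottle: white bottle with black cap, 52 mm across, 140 mm high, far left; leave it
- hub: aluminium wheel hub standing on end, 58 mm across, 84 mm high, far right; leave it
- wrench: steel wrench lying flat, 170 mm long, at the right; leave it

How it is judged:
By the outcome, as a careful person would: the job done as asked, in the order asked, and still so for the second after the job is handed in, while the arm keeps its last pose, push and grip.
It also fails if it takes over 72 s, if anything falls off the work surface, if the arm or the gripper's body presses on something with over 40 N, if the wrist force passes 120 N, or if a joint passes its speed limit or range.

## Working session

There is one attempt and no reset: what is moved stays moved. The work goes in short steps, each a Python script; the robot and the scene stay as the last script left them, time stands still between calls to the robot, and variables do not carry over. Pictures are saved under pics/ and viewed, and the job is handed in when it is done.

```bash
mkdir -p pics
python3 - <<'E'
from rig import bot,eyes
import cv2,numpy as np
print(bot.get_time())
for n in ["side","top","wrist"]:
    d=eyes.get_image(n); cv2.imwrite(f"pics/{n}0.png",d["img"][:,:,::-1]); np.savez(f"pics/{n}0.npz",**d)
    print(n,d["intrinsics"].tolist(),d["extrinsics"].round(4).tolist(),[k for k in d])
E
```

```text
0.0
side [[583.5935054654943, 0.0, 318.4198455747778], [0.0, 583.5935054654943, 237.21393341298852], [0.0, 0.0, 1.0]] [[-0.9137, -0.4061, -0.0176, 0.5213], [0.186, -0.4562, 0.8702, -0.2077], [-0.3614, 0.7918, 0.4923, -1.1036], [0.0, 0.0, 0.0, 1.0]] ['img', 'intrinsics', 'extrinsics']
top [[533.4376864966785, 0.0, 315.87498931167164], [0.0, 533.4376864966785, 239.17796735175105], [0.0, 0.0, 1.0]] [[0.0264, -0.9995, -0.0183, -0.0199], [0.9857, 0.023, 0.1669, -0.5861], [-0.1664, -0.0224, 0.9858, -1.1807], [0.0, 0.0, 0.0, 1.0]] ['img', 'intrinsics', 'extrinsics']
wrist [[366.46361566167946, 0.0, 318.2965081215233], [0.0, 366.46361566167946, 239.50706062374806], [0.0, 0.0, 1.0]] [[0.2784, -0.9605, -0.0007, -0.6247], [0.9315, 0.2702, -0.2435, 0.0293], [0.234, 0.0671, 0.9699, -0.3889], [0.0, 0.0, 0.0, 1.0]] ['img', 'intrinsics', 'extrinsics']
```

View pics/side0.png

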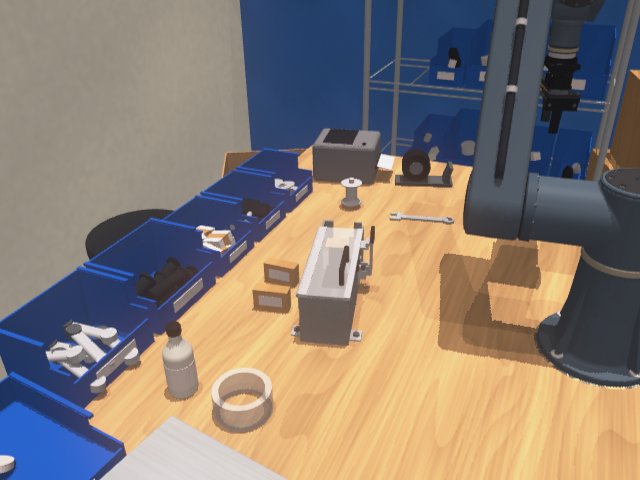

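View pics/top0.png

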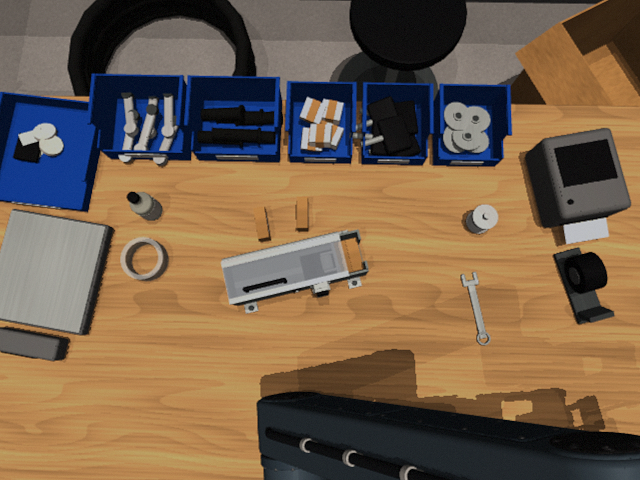

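Run:
```python
import cv2
im=cv2.imread("pics/top0.png"); c=im[110:310,180:440]
cv2.imwrite("pics/top0c.png",cv2.resize(c,None,fx=3,fy=3,interpolation=cv2.INTER_CUBIC))
im=cv2.imread("pics/side0.png"); c=im[90:310,200:460]
cv2.imwrite("pics/side0c.png",cv2.resize(c,None,fx=2.7,fy=2.7,interpolation=cv2.INTER_CUBIC))
```

```text
(no output)
```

View pics/top0c.png

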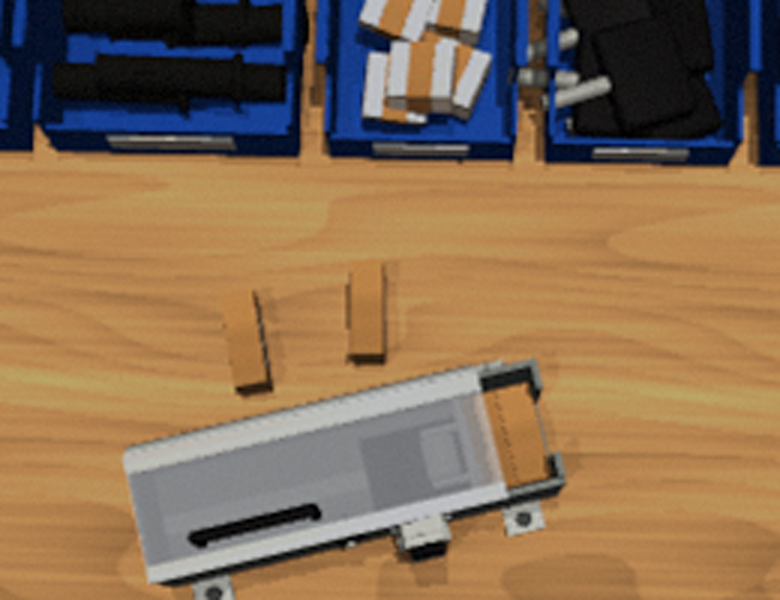

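View pics/side0c.png

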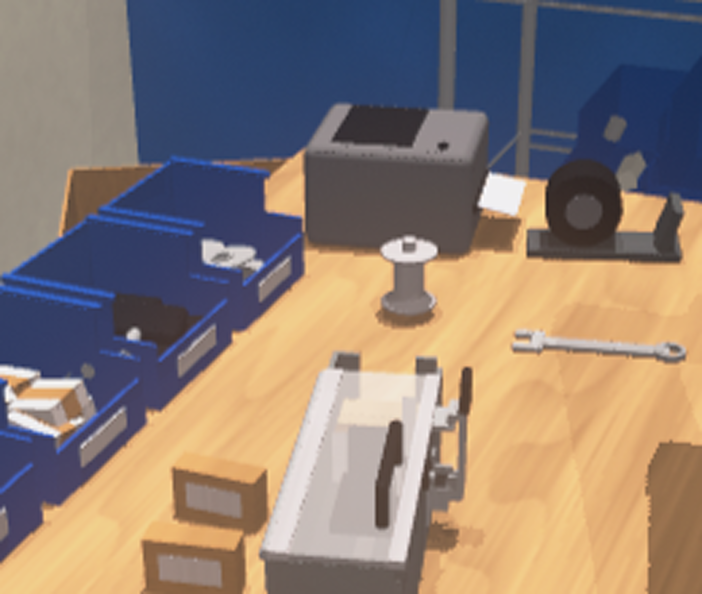

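```bash
cat > h.py <<'E'
import numpy as np,cv2
def proj(d,P):
    P=np.atleast_2d(P); E=d["extrinsics"];K=d["intrinsics"]
    c=P@E[:3,:3].T+E[:3,3]; c=c*[1,-1,-1]; u=c@K.T; return u[:,:2]/u[:,2:]
def ray(d,uv):
    E=d["extrinsics"];K=d["intrinsics"]; R=E[:3,:3]
    o=-R.T@E[:3,3]; v=np.linalg.inv(K)@[uv[0],uv[1],1]; return o, R.T@(v*[1,-1,-1])
def mag2w(p,m):
    c,s=np.cos(p[2]),np.sin(p[2]); m=np.atleast_2d(m)/1000.
    return np.c_[p[0]+c*m[:,0]-s*m[:,1],p[1]+s*m[:,0]+c*m[:,1],m[:,2]]
E
cat > fit.py <<'E'
from h import *
from scipy.optimize import least_squares
T=np.load("pics/top0.npz");S=np.load("pics/side0.npz")
t=lambda a,b:(a/3+180,b/3+110)
s=lambda a,b:(a/2.7+200,b/2.7+90)
obs=[(T,(47,155,111),t(125,452)),(T,(-49,155,111),t(150,582)),(T,(-49,-110,111),t(507,490)),(T,(47,-110,111),t(482,374)),
(T,(-47,-155,95),t(563,484)),(S,(-49,155,111),s(408,559)),(S,(47,155,108),s(262,555)),(S,(-74,-45,151),s(467,368)),
(T,(-74,-45,151),t(427,549))]
bar=[(T,1,t(195,538)),(T,-1,t(315,512)),(S,1,s(382,520)),(S,-1,s(397,425))]
def f(p):
    r=[]
    for d,m,uv in obs: r.append(proj(d,mag2w(p,m))[0]-uv)
    for d,k,uv in bar: r.append(proj(d,mag2w(p,(-28,p[3]+k*40,142.5)))[0]-uv)
    return np.ravel(r)
q=least_squares(f,[0.6,0,0.2,40],loss="soft_l1",x_scale=[.01,.01,.01,1])
print(q.x,np.rad2deg(q.x[2])); print(f(q.x).reshape(-1,2).round(1))
E
python3 fit.py
```

```text
[5.15819213e-01 3.65845106e-02 2.56052803e-01 7.09821243e+01] 14.670744920915407
[[ -0.5   0.7]
 [ -0.    0.6]
 [  0.9   3. ]
 [ -1.2  -0.9]
 [  1.6   0.1]
 [ -1.8   0.8]
 [  0.8  -0.6]
 [ -0.3   1.2]
 [  0.8   0.3]
 [  0.8  -0.1]
 [ -2.   -0.1]
 [ -0.4 -13.1]
 [ -0.8   0.6]]
```

```bash
cat >> h.py <<'E'
P0=[0.5158,0.0366,0.2561]
def RX(p,sgn=1,tilt=0):  # jaws along mag x ; tool y = sgn*ex
    ex=np.array([np.cos(p[2]),np.sin(p[2]),0])*sgn; z=np.array([0,0,-1.]); return np.c_[np.cross(ex,z),ex,z]
def RY(p,sgn=1):
    ey=np.array([-np.sin(p[2]),np.cos(p[2]),0])*sgn; z=np.array([0,0,-1.]); return np.c_[np.cross(ey,z),ey,z]
def snap(n,name):
    from rig import eyes
    d=eyes.get_image(n); cv2.imwrite(f"pics/{name}.png",d["img"][:,:,::-1]); np.savez(f"pics/{name}.npz",**d); return d
E
python3 - <<'E'
from h import *
from rig import bot,eyes
print(bot.get_eef_rot().round(2).tolist())
E0=np.load("pics/wrist0.npz")["extrinsics"]; R=E0[:3,:3]; o=-R.T@E0[:3,3]
print("cam in tool",(bot.get_eef_rot().T@(o-bot.get_ee_pos())).round(3), "dir",(bot.get_eef_rot().T@(-R[2])).round(2))
for nm,f in(("X",RX),("Y",RY)):
  for s in(1,-1):
    for m in [(-50,-45,130),(-125,-45,115),(60,71,170),(0,0,67),(0,120,67),(110,20,165)]:
      w=mag2w(P0,m)[0]; q=bot.solve_ik(w,f(P0,s)); print(nm,s,m,None if q is None else np.round(q))
E
```

```text
[[0.96, 0.28, -0.0], [0.28, -0.96, 0.0], [0.0, -0.0, -1.0]]
cam in tool [ 0.066  0.    -0.162] dir [-0.24  0.    0.97]
X 1 (-50, -45, 130) [-16.  28. 108.  -0.  44. -30.]
X 1 (-125, -45, 115) [-21.  26. 118.  -0.  36. -36.]
X 1 (60, 71, 170) [  1.  30.  93.  -0.  57. -14.]
X 1 (0, 0, 67) [ -8.  36. 105.  -0.  39. -23.]
X 1 (0, 120, 67) [  5.  36. 106.  -0.  38. -10.]
X 1 (110, 20, 165) [ -3.  34.  86.  -0.  61. -17.]
X -1 (-50, -45, 130) [-16.  28. 108.  -0.  44. 150.]
X -1 (-125, -45, 115) [-21.  26. 118.  -0.  36. 144.]
X -1 (60, 71, 170) None
X -1 (0, 0, 67) [ -8.  36. 105.  -0.  39. 157.]
X -1 (0, 120, 67) None
X -1 (110, 20, 165) [ -3.  34.  86.  -0.  61. 163.]
Y 1 (-50, -45, 130) [ -16.   28.  108.   -0.   44. -120.]
Y 1 (-125, -45, 115) [ -21.   26.  118.   -0.   36. -126.]
Y 1 (60, 71, 170) [   1.   30.   93.   -0.   57. -104.]
Y 1 (0, 0, 67) [  -8.   36.  105.   -0.   39. -113.]
Y 1 (0, 120, 67) [   5.   36.  106.   -0.   38. -100.]
Y 1 (110, 20, 165) [  -3.   34.   86.   -0.   61. -107.]
Y -1 (-50, -45, 130) [-16.  28. 108.  -0.  44.  60.]
Y -1 (-125, -45, 115) [-21.  26. 118.  -0.  36.  54.]
Y -1 (60, 71, 170) [ 1. 30. 93. -0. 57. 76.]
Y -1 (0, 0, 67) [ -8.  36. 105.  -0.  39.  67.]
Y -1 (0, 120, 67) [  5.  36. 106.  -0.  38.  80.]
Y -1 (110, 20, 165) [-3. 34. 86. -0. 61. 73.]
```

Run:
```python
from h import *
from rig import bot,set_gripper
bot.move_pose(mag2w(P0,(-20,0,260))[0],RX(P0)); set_gripper(0.0,20)
snap("wrist","w1"); print(bot.get_time())
```

```text
4.2417
```

View pics/w1.png

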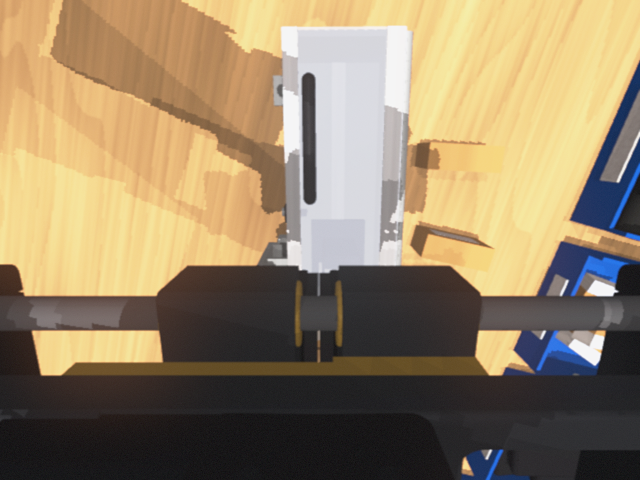

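Run:
```python
import cv2
im=cv2.imread("pics/w1.png"); c=im[10:280,250:440]
cv2.imwrite("pics/w1c.png",cv2.resize(c,None,fx=2.2,fy=2.2,interpolation=cv2.INTER_CUBIC))
```

```text
(no output)
```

View pics/w1c.png

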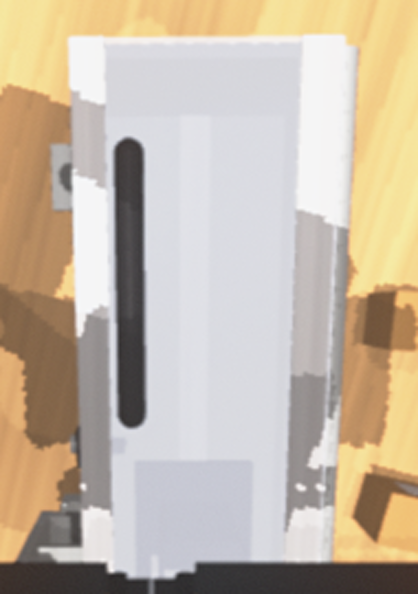

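```bash
python3 - <<'E'
s=open("fit.py").read()
s=s.replace("bar=[","W=np.load('pics/w1.npz');w=lambda a,b:(a/2.2+250,b/2.2+10)\nobs+=[(W,(-49,155,111),w(68,37)),(W,(47,155,111),w(346,37))]\nbar=[(W,1.,w(128,139)),(W,-1.,w(131,428)),").replace("k*40","k*42").replace("(S,1,s(382,520)),","")
open("fit.py","w").write(s)
E
python3 fit.py
```

```text
[5.16531529e-01 3.67135221e-02 2.55336963e-01 7.04591404e+01] 14.62973033632289
[[-0.5  0.4]
 [-0.1  0.2]
 [ 0.8  2.7]
 [-1.3 -1.2]
 [ 1.6 -0.1]
 [-2.2  0.7]
 [ 0.4 -0.6]
 [-0.7  1.2]
 [ 0.7 -0. ]
 [ 0.4 -0.1]
 [-0.3  0.1]
 [-0.2  6.2]
 [-0.9 -7. ]
 [ 0.1 -0.3]
 [-0.9 -0.8]
 [-1.  -0.1]]
```

```bash
sed -i 's/^P0=.*/P0=[0.5165,0.0367,0.2553]/' h.py
python3 - <<'E'
from h import *
from rig import bot,set_gripper
R=RX(P0); M=lambda *m: mag2w(P0,m)[0]
bot.line_to(M(-48,-45,200),0.2,rot=R)
print(bot.line_to(M(-48,-45,132),0.12,guard=8),bot.get_ee_pos())
print(bot.line_to(M(-95,-45,131),0.12,guard=25),bot.get_force())
print(bot.line_to(M(-128,-45,112),0.12,guard=25),bot.get_force())
bot.dwell(.4)
snap("side","s2"); snap("wrist","w2");print(bot.get_time())
E
```

```text
False [ 0.48220566 -0.01881943  0.13264904]
False [-0.29316092 -0.64072826  1.11565868]
False [ 0.58750878 -0.39631867 -0.04130572]
7.0167
```

View pics/s2.png

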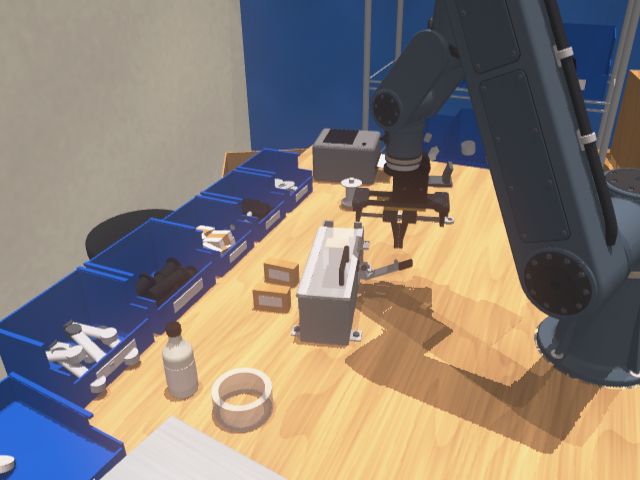

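```bash
python3 - <<'E'
from h import *
d=np.load("pics/s2.npz")
for th in (1.2,1.4,1.55,1.65):
    c,s=np.cos(th),np.sin(th); v=np.array([-17*c-90*s,-17*s+90*c])
    print(th,v,proj(d,mag2w(P0,(-57+v[0],-45,45+v[1]))))
    v=np.array([-17*c-106*s,-17*s+106*c]); print("  tip",proj(d,mag2w(P0,(-57+v[0],-45,45+v[1]))))
E
python3 - <<'E'
import cv2
im=cv2.imread("pics/s2.png"); c=im[220:310,330:430]
cv2.imwrite("pics/s2c.png",cv2.resize(c,None,fx=6,fy=6,interpolation=cv2.INTER_CUBIC))
E
```

```text
1.2 [-90.04359956  16.76753344] [[405.33384783 266.29780512]]
  tip [[412.55329702 264.50048277]]
1.4 [-91.57991713  -1.45560255] [[405.58222848 273.5093632 ]]
  tip [[413.06584831 272.98968274]]
1.55 [-90.33405085 -15.12478949] [[404.64819462 278.76961281]]
  tip [[412.12741853 279.19961172]]
1.65 [-88.37279745 -24.06758548] [[403.51049597 282.13970646]]
  tip [[410.89334814 283.18639953]]
```

View pics/s2c.png

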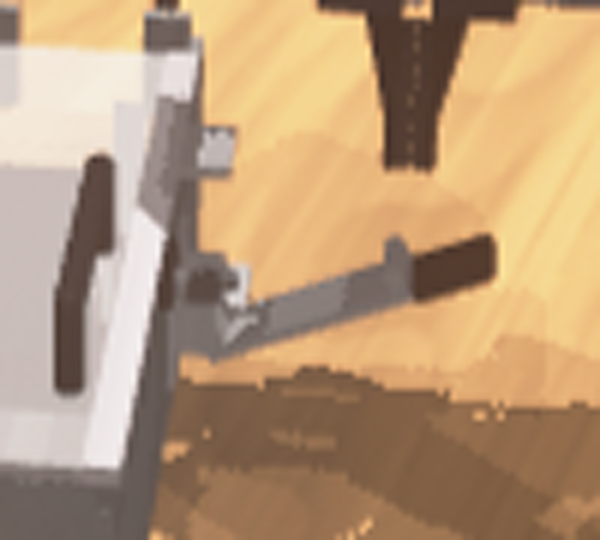

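Run:
```python
from h import *
from rig import bot
snap("side","s3")
im=cv2.imread("pics/s3.png"); c=im[220:310,330:430]
cv2.imwrite("pics/s3c.png",cv2.resize(c,None,fx=6,fy=6,interpolation=cv2.INTER_CUBIC))
```

```text
(no output)
```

View pics/s3c.png

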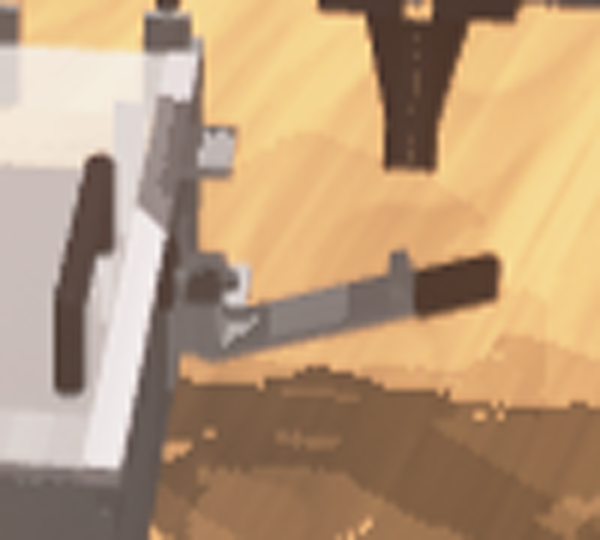

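Run:
```python
from h import *
from rig import bot,set_gripper
M=lambda *m: mag2w(P0,m)[0]
bot.line_to(M(-110,0,200),0.2)
set_gripper(0.04,12)
bot.line_to(M(-28,70.5,200),0.2)
snap("side","s4"); snap("wrist","w4")
im=cv2.imread("pics/s4.png"); c=im[190:310,290:430]
cv2.imwrite("pics/s4c.png",cv2.resize(c,None,fx=5,fy=5,interpolation=cv2.INTER_CUBIC));print(bot.get_time())
```

```text
9.4417
```

View pics/s4c.png

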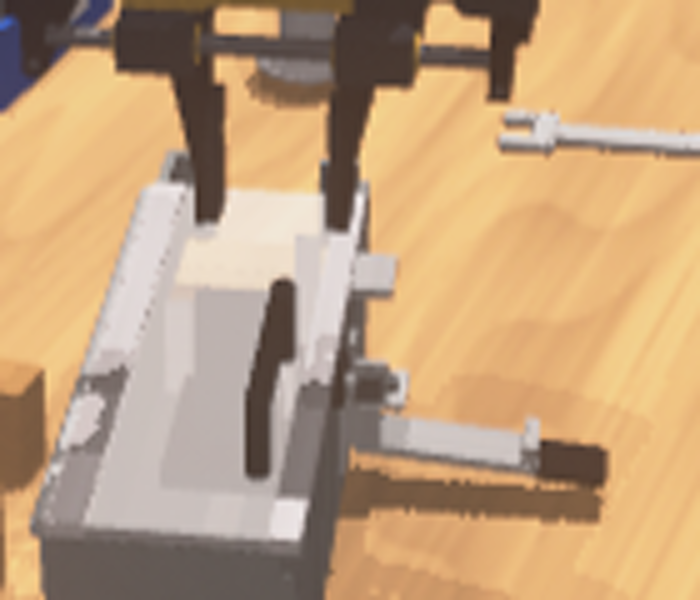

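View pics/w4.png

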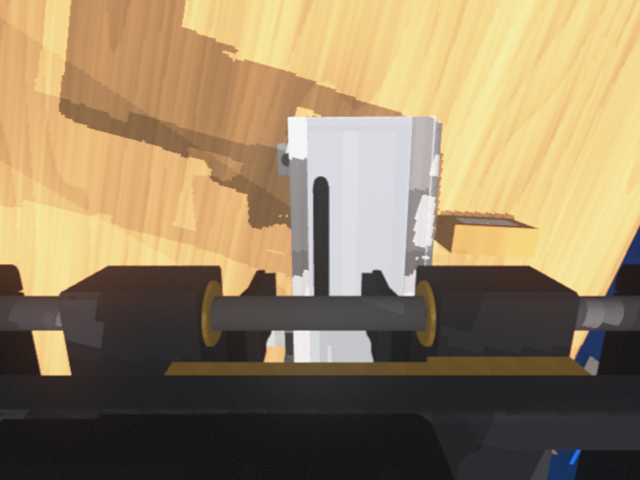

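Run:
```python
from h import *
from rig import bot,set_gripper
M=lambda *m: mag2w(P0,m)[0]
g=bot.line_to(M(-28,70.5,124.5),0.12,guard=8); print(g,bot.get_ee_pos())
if not g:
    set_gripper(0.0,15); print(bot.get_opening(),bot.get_force())
    r=np.hypot(75,34); a0=np.arctan2(34,-75)
    for th in np.radians(np.arange(8,81,8)):
        a=a0-th; 
        if bot.line_to(M(47+r*np.cos(a),70.5,108.5+r*np.sin(a)-18),0.15,guard=40): print("guard"); break
        print(round(np.degrees(th)),bot.get_force().round(1),round(bot.get_opening(),4))
snap("side","s5"); snap("top","t5");print(bot.get_time())
```

```text
False [0.47196673 0.09762175 0.12485345]
0.00950884645549754 [ 0.67369856 -0.30890532  1.69548858]
8 [-0.4 -0.7  1.4] 0.0092
16 [-2.7 -1.2  3.4] 0.0095
24 [-4.3 -1.6  5.5] 0.0093
32 [-7.1 -2.4  8.7] 0.0089
40 [-6.  -2.3 10.3] 0.0094
48 [-5.7 -0.7  8.7] 0.0095
56 [-3.  -0.3  7. ] 0.0094
64 [-1.7  1.2  5.3] 0.0095
72 [0.4 2.9 4.2] 0.0092
80 [1.1 3.  1.9] 0.0094
13.4667
```

View pics/s5.png

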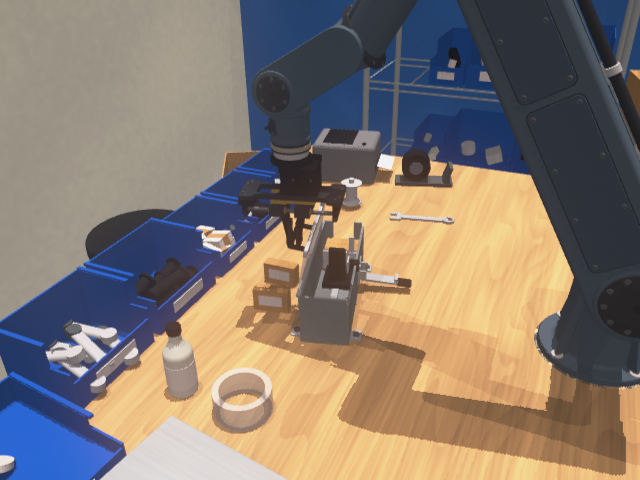

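Run:
```python
from h import *
from rig import bot,set_gripper
M=lambda *m: mag2w(P0,m)[0]
set_gripper(0.021)
p=bot.get_ee_pos(); p[2]=.27; print(bot.line_to(p,0.2,guard=12))
bot.line_to(M(-5,25,270),0.25); set_gripper(0.0,15)
print(bot.line_to(M(-5,25,165),0.25,guard=10))
print(bot.line_to(M(88,25,165),0.12,guard=30),bot.get_force().round(1))
bot.line_to(M(20,25,190),0.25)
snap("side","s6"); snap("top","t6");print(bot.get_time())
```

```text
False
False
False [ 0.5 -0.2 -1. ]
17.8833
```

View pics/s6.png

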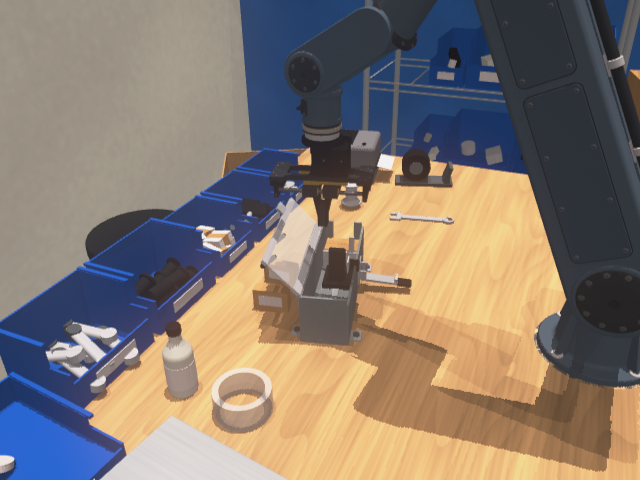

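View pics/t6.png

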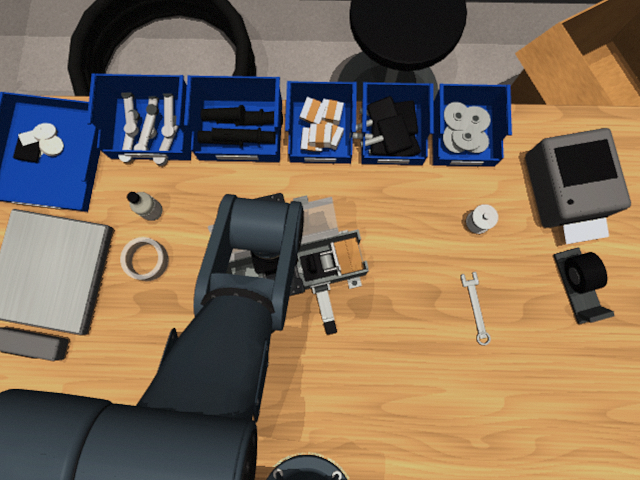

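Run:
```python
from h import *
from rig import bot,set_gripper
M=lambda *m: mag2w(P0,m)[0]
bot.line_to(M(0,-60,230),0.25)
bot.line_to(M(-10,-110,210),0.25)
snap("wrist","w7");print(bot.get_time())
im=cv2.imread("pics/w7.png"); c=im[0:270,200:450]
cv2.imwrite("pics/w7c.png",cv2.resize(c,None,fx=2.2,fy=2.2,interpolation=cv2.INTER_CUBIC))
```

```text
18.8333
```

View pics/w7.png

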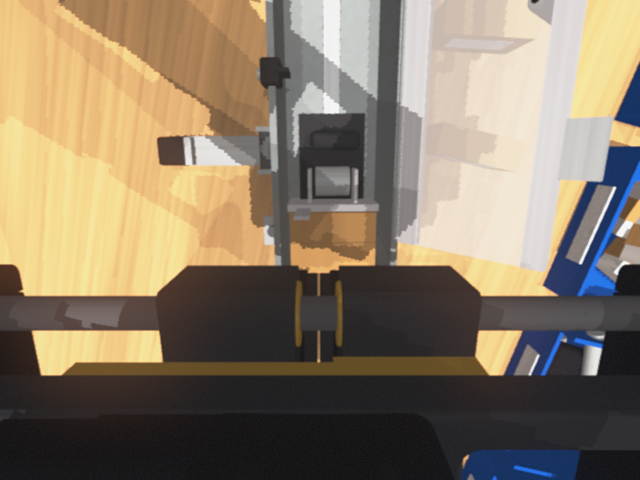

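View pics/w7c.png

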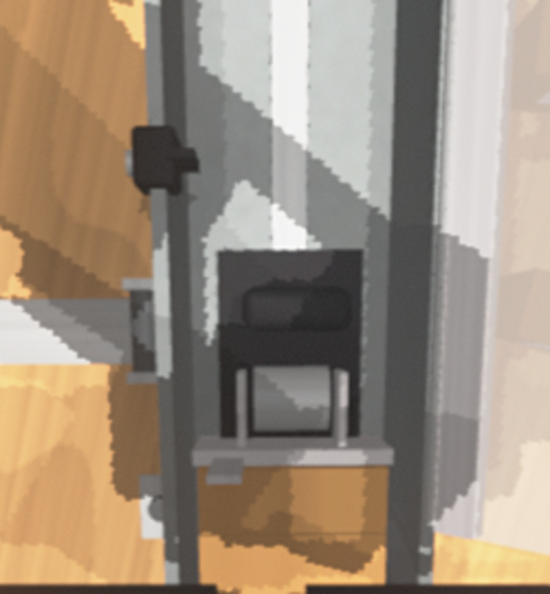

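Run:
```python
import cv2
im=cv2.imread("pics/w7.png")
cv2.imwrite("pics/w7a.png",cv2.resize(im[45:105,250:310],None,fx=9,fy=9,interpolation=cv2.INTER_CUBIC))
cv2.imwrite("pics/w7b.png",cv2.resize(im[105:225,280:390],None,fx=5,fy=5,interpolation=cv2.INTER_CUBIC))
```

```text
(no output)
```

View pics/w7a.png

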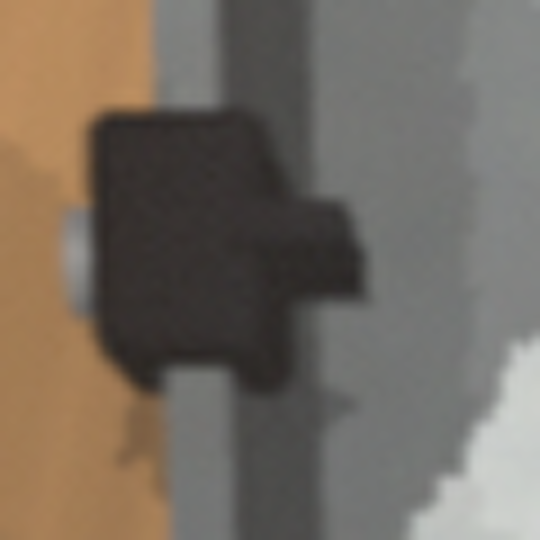

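View pics/w7b.png

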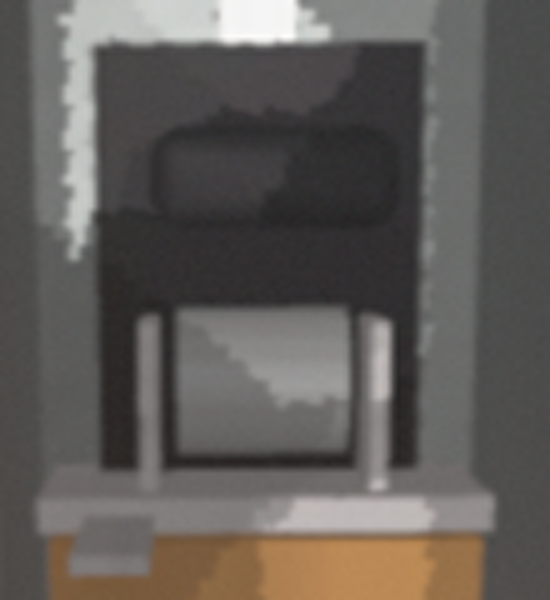

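Run:
```python
from h import *
d=np.load("pics/w7.npz")
def at(uv,z):
    o,v=ray(d,uv); w=o+v*(z/1000-o[2])/v[2]; q=w[:2]-P0[:2]; c,s=np.cos(P0[2]),np.sin(P0[2]); return np.array([c*q[0]+s*q[1],-s*q[0]+c*q[1]])*1000
print("cam",at((318,239),96), )
print("fin tip top",at((250+348/9,45+220/9),104),"fin low",at((250+362/9,45+240/9),104),"clip top back",at((260+8,45+112/9),0.1*1000+5))
print("pointer top",at((280+108/5,105+566/5),98))
print("grip",at((280+277/5,105+128/5),100),at((280+277/5,105+222/5),100))
# predicted corners for checks
print(proj(d,mag2w(P0,[(-47,0,95),(-42,0,95),(42,0,105),(47,0,105)])).round(1))
```

```text
cam [ -10.94129108 -111.35561087]
fin tip top [-30.63751935   8.13334452] fin low [-29.61642677   6.75034277] clip top back [-44.17041724  15.32136398]
pointer top [-23.33944651 -94.65660558]
grip [  1.41550379 -31.16194926] [  1.56338315 -44.10630482]
[[266.6  84.7]
 [273.7  84.7]
 [396.4  82.1]
 [403.8  82.1]]
```

Run:
```python
from h import *
from rig import bot,set_gripper
M=lambda *m: mag2w(P0,m)[0]
R=RY(P0,1)
bot.move_pose(M(1,-37.6,210),R)
set_gripper(0.046,30)
print(bot.line_to(M(1,-37.6,120),0.15,guard=8))
snap("wrist","w8");snap("side","s8");print(bot.get_time())
```

```text
False
21.9917
```

View pics/w8.png

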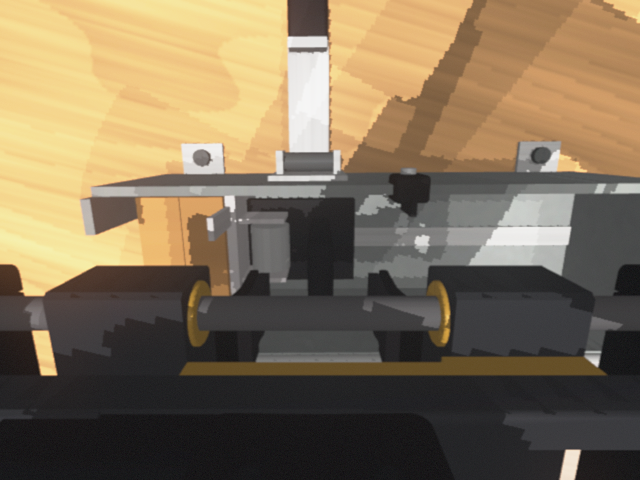

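View pics/s8.png

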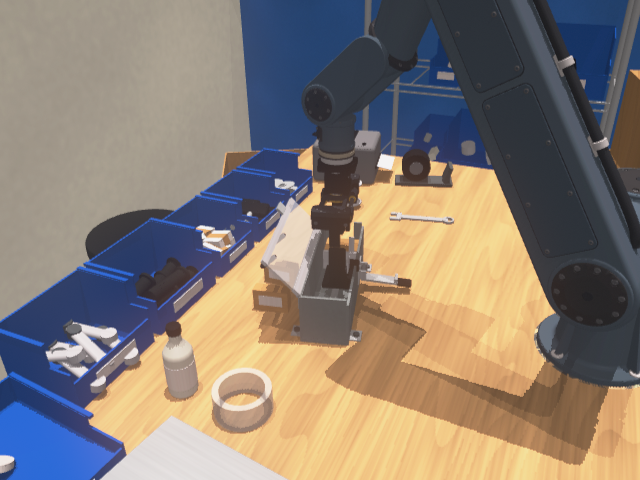

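Run:
```python
from h import *
from rig import bot,set_gripper
M=lambda *m: mag2w(P0,m)[0]
g=bot.line_to(M(1,-37.6,70),0.12,guard=8); print(g,bot.get_ee_pos(),M(1,-37.6,70))
if not g:
    set_gripper(0.0,40); print(bot.get_opening(),bot.get_force().round(1))
    snap("wrist","w9")
    print(bot.line_to(M(1,-37.6+85,70),0.1,guard=35),bot.get_force().round(1),bot.get_opening())
    snap("wrist","w10");snap("top","t10");snap("side","s10")
    im=cv2.imread("pics/w10.png"); 
    cv2.imwrite("pics/w10c.png",cv2.resize(im[150:270,180:380],None,fx=4,fy=4,interpolation=cv2.INTER_CUBIC))
print(bot.get_time())
```

```text
False [5.27313445e-01 5.20019745e-04 7.03154077e-02] [0.52696293 0.00057124 0.07      ]
0.013689168089312642 [-0.2  4.3  3.2]
False [-0.8 -8.9  3.6] 0.013958536483227452
24.4167
```

View pics/w9.png

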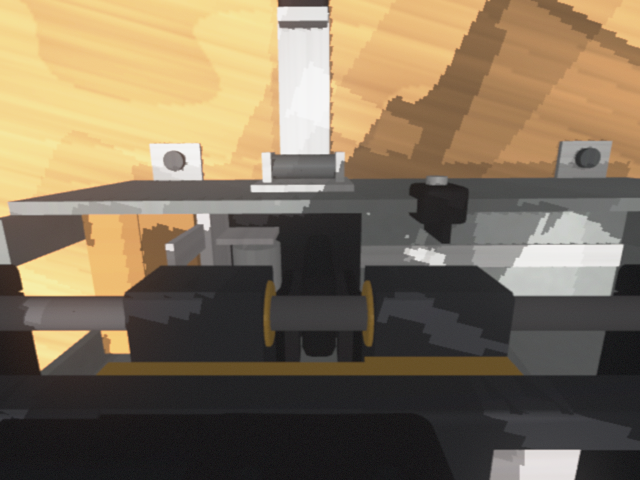

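View pics/w10.png

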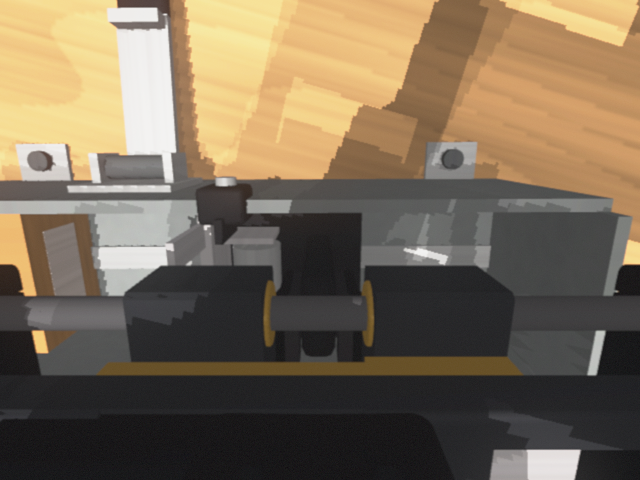

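View pics/w10c.png

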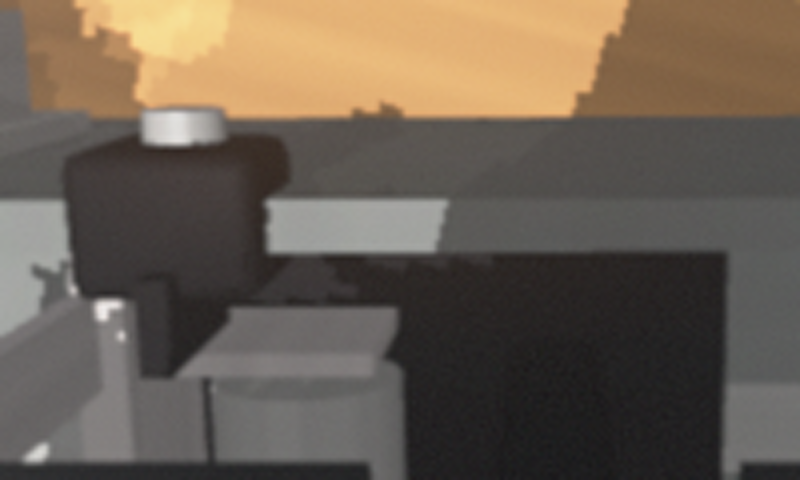

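Run:
```python
from h import *
P=[P0[0]+.0015*np.cos(P0[2]),P0[1]+.0015*np.sin(P0[2]),P0[2]]
for n,yo in(("w9",-94.1),("w10",-9.1)):
    d=np.load(f"pics/{n}.npz")
    print(n,"fin",proj(d,mag2w(P,[(-32,8.1,104),(-41,8.1,104)])).round(1).tolist(),"ptr",proj(d,mag2w(P,[(-31,yo,98),(-19,yo,98)])).round(1).tolist())
im=cv2.imread("pics/w9.png"); 
cv2.imwrite("pics/w9c.png",cv2.resize(im[170:270,150:310],None,fx=5,fy=5,interpolation=cv2.INTER_CUBIC))
im=cv2.imread("pics/s10.png"); 
cv2.imwrite("pics/s10c.png",cv2.resize(im[210:330,270:410],None,fx=5,fy=5,interpolation=cv2.INTER_CUBIC))
```

```text
w9 fin [[443.8, 245.7], [445.9, 221.3]] ptr [[168.9, 243.9], [171.9, 273.9]]
w10 fin [[217.0, 246.4], [215.4, 222.1]] ptr [[176.3, 244.6], [179.1, 274.5]]
```

View pics/w9c.png

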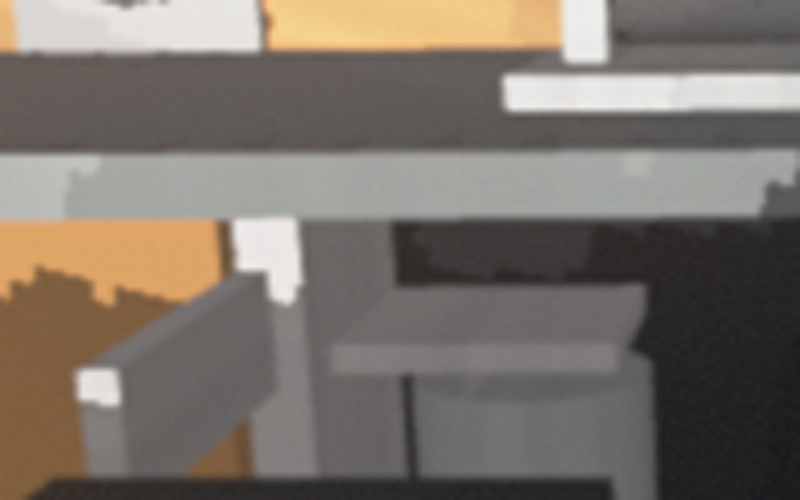

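View pics/s10c.png

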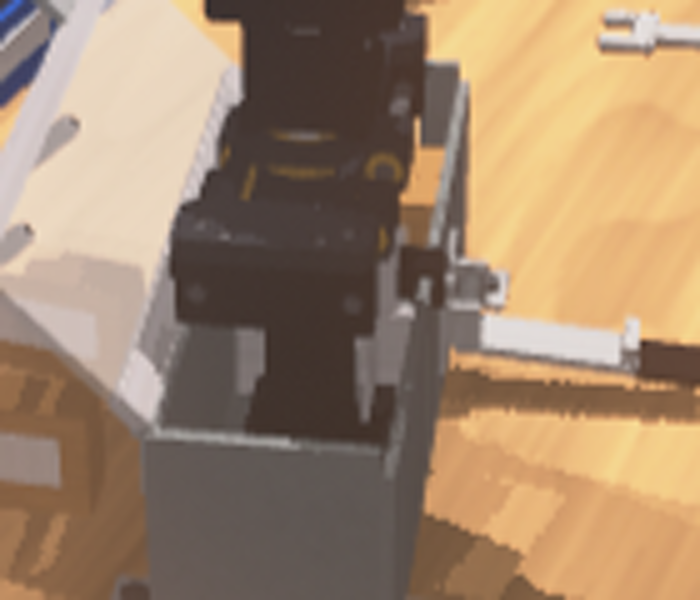

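Run:
```python
from h import *
from rig import bot,set_gripper
M=lambda *m: mag2w(P0,m)[0]
print(bot.line_to(M(1,-37.6+102.5,70),0.06,guard=35)); bot.dwell(.3); print(bot.get_force().round(1),bot.get_opening(),(bot.get_ee_pos()-M(1,-37.6+102.5,70)).round(4))
snap("wrist","w11");snap("top","t11");snap("side","s11")
im=cv2.imread("pics/w11.png"); 
cv2.imwrite("pics/w11c.png",cv2.resize(im[170:270,150:270],None,fx=6.5,fy=6,interpolation=cv2.INTER_CUBIC))
cv2.imwrite("pics/w9f.png",cv2.resize(cv2.imread("pics/w9.png")[170:270,380:500],None,fx=6.5,fy=6,interpolation=cv2.INTER_CUBIC))
im=cv2.imread("pics/s11.png"); 
cv2.imwrite("pics/s11c.png",cv2.resize(im[230:300,330:400],None,fx=8,fy=8,interpolation=cv2.INTER_CUBIC))
im=cv2.imread("pics/t11.png"); 
cv2.imwrite("pics/t11c.png",cv2.resize(im[220:320,210:370],None,fx=5,fy=5,interpolation=cv2.INTER_CUBIC))
print(bot.get_time())
```

```text
False
[-1.3 -8.7  3.7] 0.013740825145803668 [ 0.0002 -0.0025  0.0002]
25.3083
```

View pics/w11c.png

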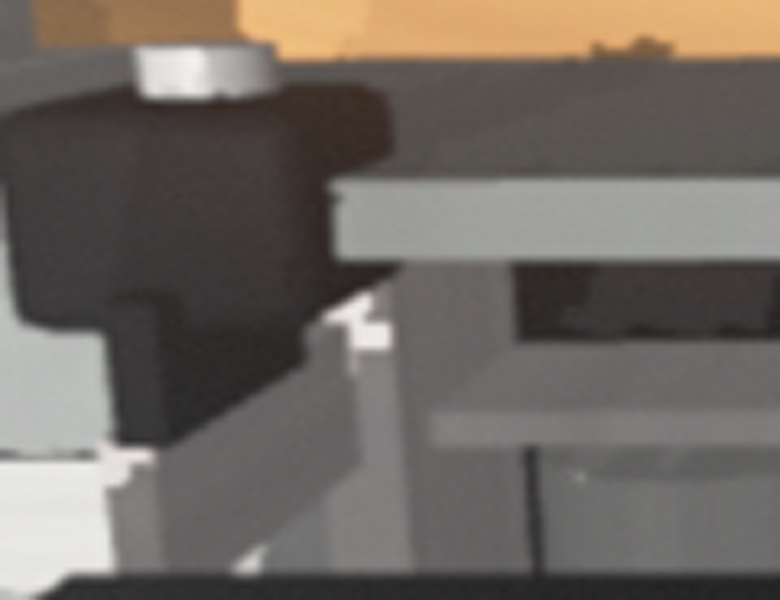

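View pics/w9f.png

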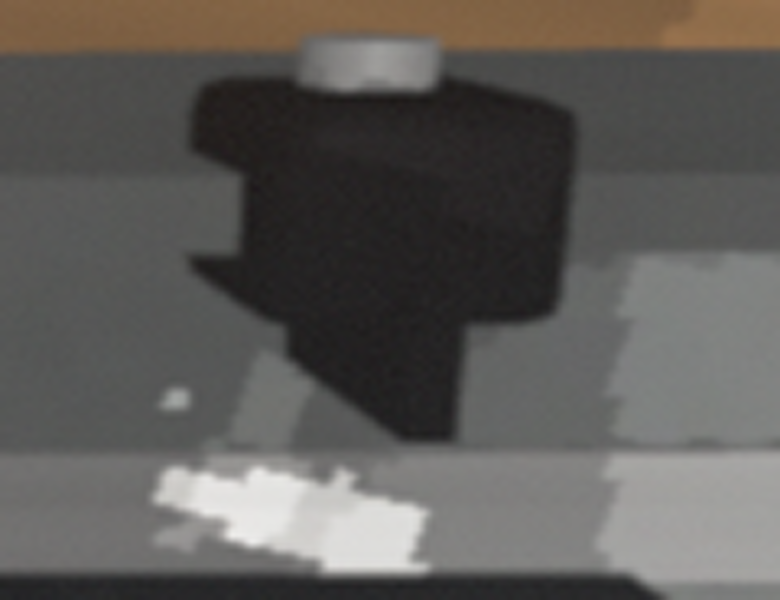

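View pics/s11c.png

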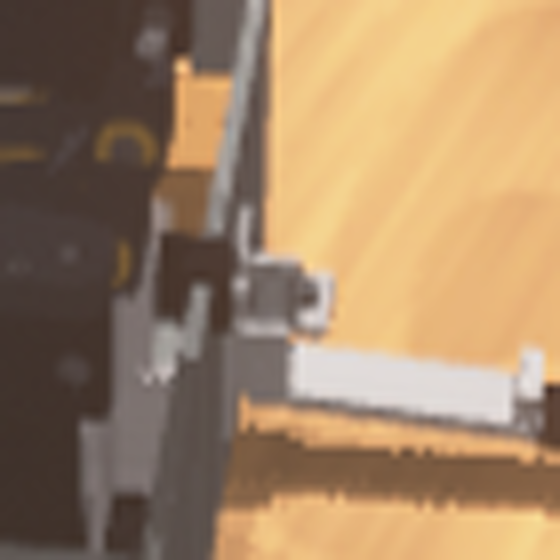

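View pics/t11c.png

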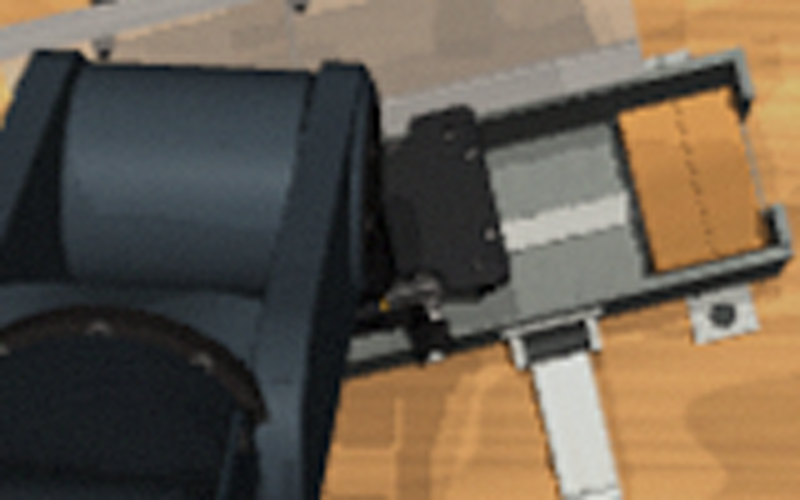

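Run:
```python
from h import *
P=[P0[0]+.0015*np.cos(P0[2]),P0[1]+.0015*np.sin(P0[2]),P0[2]]
def at(n,uv,z):
    d=np.load(f"pics/{n}.npz")
    o,v=ray(d,uv); w=o+v*(z/1000-o[2])/v[2]; q=w[:2]-P[:2]; c,s=np.cos(P[2]),np.sin(P[2]); return (np.array([c*q[0]+s*q[1],-s*q[0]+c*q[1]])*1000).round(2)
print("w9 ptr",at("w9",(170,243.8),98),"w9 fin L/R",at("w9",(380+403/6.5,170+440/6),104),at("w9",(380+458/6.5,170+440/6),104))
print("w10 fin L/R",at("w10",(180+137/4,150+375/4),104),at("w10",(180+175/4,150+375/4),104))
print("w11 fin L/R",at("w11",(150+118/6.5,170+440/6),104),at("w11",(150+168/6.5,170+440/6),104))
print("w11 ptr",at("w11",(150+102/6.5,170+450/6),98),at("w11",(150+156/6.5,170+450/6),98))
d=np.load("pics/w11.npz")
for yf in (7,8,9): print(yf,(proj(d,mag2w(P,[(x,yf+k,104) for x in(-32,-41) for k in(-1.5,1.5)]))-[150,170])*[6.5,6])
im=cv2.imread("pics/w11.png")[200:265,155:195]
im=cv2.convertScaleAbs(im,alpha=1.6,beta=10)
cv2.imwrite("pics/w11d.png",cv2.resize(im,None,fx=9,fy=9,interpolation=cv2.INTER_NEAREST))
```

```text
w9 ptr [-31.05 -93.67] w9 fin L/R [-32.87   7.38] [-32.87  10.45]
w10 fin L/R [-32.98   7.15] [-32.99  10.6 ]
w11 fin L/R [-33.19   7.59] [-33.2   10.39]
w11 ptr [-30.95   4.02] [-30.96   7.18]
7 [[ 82.73239844 458.82021593]
 [136.25322029 458.98593676]
 [ 66.22088924 313.09431003]
 [120.63260749 313.24860839]]
8 [[100.57153365 458.87545268]
 [154.09577193 459.0411841 ]
 [ 84.35695166 313.14573948]
 [138.77220113 313.30004785]]
9 [[118.41180757 458.93069296]
 [171.9394626  459.09643496]
 [102.49419104 313.19717227]
 [156.91297207 313.35149065]]
```

View pics/w11d.png

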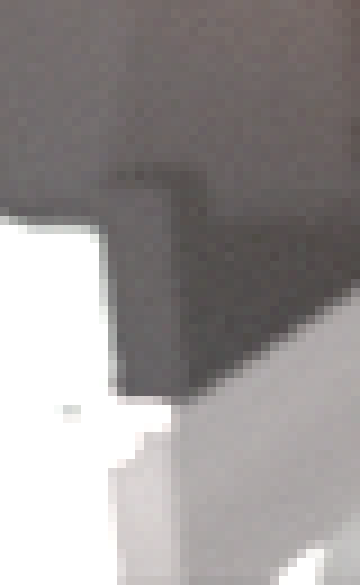

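Run:
```python
from h import *
from rig import bot,set_gripper
M=lambda *m: mag2w(P0,m)[0]
ey=np.array([-np.sin(P0[2]),np.cos(P0[2]),0])
a=bot.get_ee_pos()
print((a-M(1,-37.6,70))@ey*1000)
bot.line_to(M(1,-37.6+105.5,70),0.05); bot.dwell(.4)
b=bot.get_ee_pos(); print((b-a)@ey*1000,(b-M(1,-37.6,70))@ey*1000,bot.get_joint_velocities().round(3))
snap("wrist","w12");snap("side","s12")
im=cv2.imread("pics/w12.png")[195:265,145:205]
im=cv2.convertScaleAbs(im,alpha=1.5,beta=10)
cv2.imwrite("pics/w12d.png",cv2.resize(im,None,fx=8,fy=8,interpolation=cv2.INTER_NEAREST))
im=cv2.imread("pics/s12.png")
cv2.imwrite("pics/s12c.png",cv2.resize(im[250:290,335:375],None,fx=14,fy=14,interpolation=cv2.INTER_CUBIC))
print(bot.get_time())
```

```text
100.00586246783796
2.973846376037307 102.97970884387526 [ 0.017 -0.005  0.019 -0.035  0.045  0.036]
26.0583
```

View pics/w12d.png

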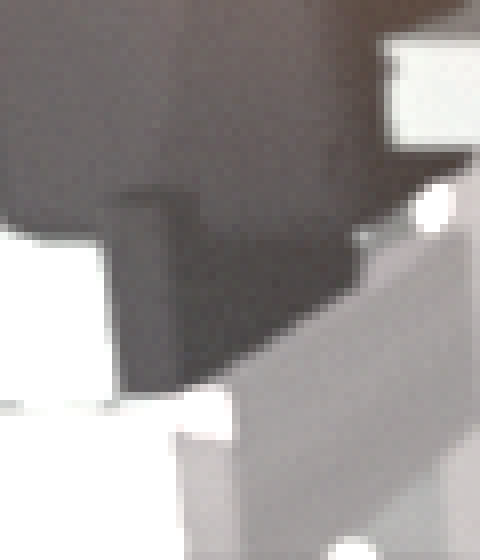

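View pics/s12c.png

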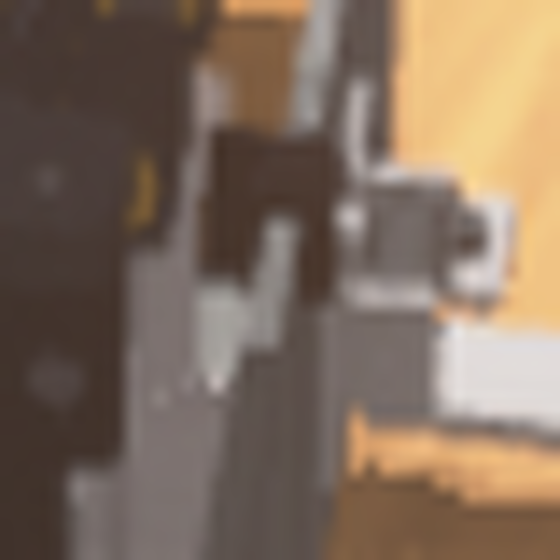

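Run:
```python
from h import *
P=[P0[0]+.0015*np.cos(P0[2]),P0[1]+.0015*np.sin(P0[2]),P0[2]]
def at(n,uv,z):
    d=np.load(f"pics/{n}.npz")
    o,v=ray(d,uv); w=o+v*(z/1000-o[2])/v[2]; q=w[:2]-P[:2]; c,s=np.cos(P[2]),np.sin(P[2]); return (np.array([c*q[0]+s*q[1],-s*q[0]+c*q[1]])*1000).round(2)
for z in(104,): print("fin",at("w12",(145+118/8,195+390/8),z),at("w12",(145+184/8,195+390/8),z))
print("ptr",at("w12",(145+172/8,195+395/8),98),at("w12",(145+235/8,195+395/8),98))
print("ptr9",at("w9",(150+78/5,170+370/5),98),at("w9",(150+122/5,170+370/5),98))
# clip body 18mm: centre from w7 & w9
for n,x0,y0,a,b in(("w9",380,170,(190,100),(575,110)),): 
  print("clip ends",at(n,(380+190/6.5,170+100/6),104),at(n,(380+575/6.5,170+110/6),104))
d=np.load("pics/t11.npz"); print("top: fin,ptr", proj(d,mag2w(P,[(-36.5,8.9,104),(-25,6,98)])))
im=cv2.imread("pics/w12.png"); print(im[244,155:180].mean(1).astype(int), im[248,155:180].mean(1).astype(int), im[240,155:180].mean(1).astype(int))
```

```text
fin [-33.04   7.48] [-33.05  10.48]
ptr [-31.21   7.31] [-31.22  10.31]
ptr9 [-30.97 -95.34] [-30.98 -92.  ]
clip ends [-53.28  -5.73] [-52.72  14.97]
top: fin,ptr [[294.91788315 282.61823084]
 [295.20797434 277.43682061]]
[180 182 179 160 125 103 104 103 103 107 116 123 136 170 205 214 213 193
 144 105 100 101 100 102 101] [232 231 232 232 232 232 232 231 231 229 211 168 156 178 210 217 217 209
 177 122 100 101 101 102 103] [187 187 187 165 104  62  55  58  56  56  58  55  49  43  43  42  43  47
  61  82  97 100 103 102 102]
```

View pics/s12.png

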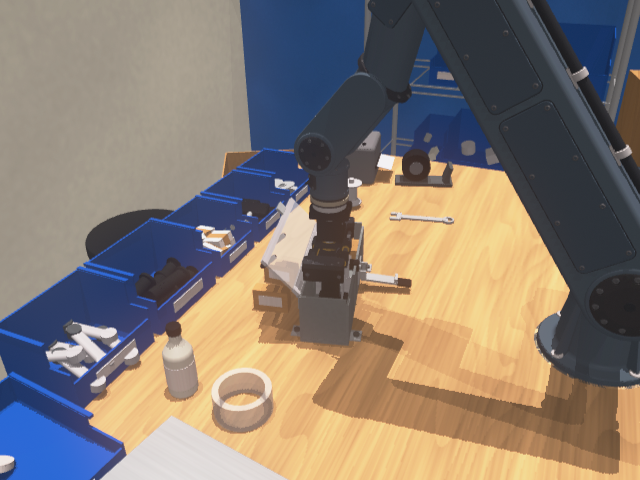

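Run:
```python
from h import *
from rig import bot,hand_in
bot.dwell(.5); snap("wrist","w13"); a=cv2.imread("pics/w12.png")[195:265,145:205].astype(int);b=cv2.imread("pics/w13.png")[195:265,145:205].astype(int)
print(abs(a-b).mean(),bot.get_ee_pos(),bot.get_force().round(1),bot.get_opening(),bot.get_time())
```

```text
0.9884920634920635 [0.50046469 0.10008686 0.07016668] [-1.1 -8.4  2.9] 0.013850194131964845 26.6083
```

The side view shows the latch down, the lid over to the far side and the other things where they were. The pusher is steady on the mark, so I'm handing in.

```bash
python3 -c "
from rig import hand_in
print(hand_in())"
```

```text
the job is handed in; nothing more can be done
None
```

The magazine is open and the job is handed in, with the gripper still holding the pusher on the load mark. It took about 27 s of the 72 s allowed.

- **Latch:** I pushed the lever outwards from behind its tab and it fell the rest of the way. The side image put the tab where it should be at 1.65 rad before I touched the lid.
- **Lid:** I lifted it by the handle bar to about 80°, then pushed it over to about 130°, which is past the 97° (1.7 rad) that counts as open.
- **Pusher:** I drew it about 103 mm and am holding it with a 40 N grip. The last wrist image put the pointer at y = 8.8 mm and the fin at 9.0 mm. Two other estimates, using earlier wrist images and the measured travel, agreed to within 0.4 mm.
- **Steadiness:** About half a second later the pointer and fin looked the same in the wrist image, with the spring pulling about 8.5 N.

Under the spring load the arm stops about 2.5 mm short of its commanded position. The first stop was therefore about 3 mm short of the mark, and I corrected it with a second small move.

The last side view showed everything else I could see still in place. One refill carton was hidden behind the open lid in that view. The two cartons in the magazine were last clearly seen in the top view just before the final 3 mm move.

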